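# Fetch the spare grinding head from the blocked drawer

### The job

Fetch the spare grinding head out of the clear drawer unit: two closed jars stand in front and block the drawer, so first stand both in the white spill tray, then open the drawer and stand the head upright in the dark metal parts tray. Then shut the drawer fully and put each jar back where it stood, to within 15 mm, leaving everything released and upright; knock over neither the jars nor the oil bottle.

Things in the scene. Friction and masses are not known exactly. Their poses are not given: they have to be found in the camera images.
- scrap_jar_mid (a point): Centre, half-way up, of the larger closed jar: clear glass with grey scraps, black screw lid; 52 mm diameter, 75 mm high, 0.17 kg. Stands in front of one half of the drawer (left or right varies). z axis up. Its starting place is where it must be put back.
- salts_jar_mid (a point): Centre, half-way up, of the smaller closed jar: clear with white salts, white screw cap; 39 mm diameter, 75 mm high, 0.07 kg. Stands in front of the other half of the drawer. z axis up. Its starting place is where it must be put back.
- grinder_head_mid (a point): Centre, half-way up, of the spare grinding head: a squat grey cylinder with brass-coloured ends, 25 mm diameter, 21 mm high, axis (z) upright. It stands loose in the front part of the drawer, seen through the clear top, and moves with the drawer; it stands 30 to 60 mm behind the inside of the drawer's front and within 25 mm of its midline. The small flat round tin (33 mm, 10 mm high) at the back of the drawer is not needed.
- drawer_unit: Fixed clear acrylic drawer unit, 184 mm wide (its y), 130 mm deep (its x), 66 mm high; origin at the centre of its underside on the bench, +x to its back, z up. It stands turned by up to about 10 degrees. The drawer's front face lies 67 mm from the origin towards -x. The drawer slides out along the unit's own -x.
- drawer (a joint): Slide of the drawer in m: 0 shut, 0.095 fully out. Needs about 2 N and stays where it is left. Inside, the drawer is lined with blue felt, 164 mm wide and 112 mm from front to back; its floor is 10 mm above the bench, its front 64 mm high and its side walls 40 mm high. At 0.085 or more the front 85 mm are open to above.
- drawer_pull (a point): Centre of the drawer's black pull: an upright fin 12 mm thick (the unit's y), 24 mm high, standing 30 mm out from the drawer's front, centre 36 mm above the bench. It moves with the drawer. Pinch it from above across its thickness. Axes as the unit's.
- spill_tray: Fixed shallow white plastic spill tray, 110 mm (its x) by 190 mm (its y), rim 20 mm high, inner floor 8 mm above the bench (inside 102 by 182 mm); origin at the centre of its underside, z up. Side area for the two jars. To the left or the right of the drawer unit.
- parts_tray: Fixed shallow dark metal parts tray with black rubber floor, 90 mm (its x) by 130 mm (its y), rim 18 mm high, inner floor 8 mm above the bench (inside 82 by 122 mm); origin at the centre of its underside, z up. On the other side of the drawer unit from the spill tray.
- dropper_mid (a point): Centre, half-way up, of the standing oil bottle with a red spout, 29 mm diameter, 90 mm high: a bystander that must not be knocked over.
Mind the look-alikes: they are no part of the job. Leave any orange or yellow look-alike of the part that bears scrap_jar_mid alone.

How it is judged (in metres and radians):
On the way, in this order (a step that is already met when the one before it is completed fails the run):
1. both jars stand in the spill tray (x of scrap_jar_mid in the frame of spill_tray between -0.05 and 0.05 m and y of scrap_jar_mid in the frame of spill_tray between -0.09 and 0.09 m and height (world z) of each of scrap_jar_mid, salts_jar_mid below 0.052 m and angle between each of scrap_jar_mid, salts_jar_mid's own z axis and vertical below 0.12 rad and x of salts_jar_mid in the frame of spill_tray between -0.05 and 0.05 m and y of salts_jar_mid in the frame of spill_tray between -0.09 and 0.09 m), for 0.2 s.
2. the grinding head stands in the parts tray (x of grinder_head_mid in the frame of parts_tray between -0.035 and 0.035 m and y of grinder_head_mid in the frame of parts_tray between -0.055 and 0.055 m and height (world z) of grinder_head_mid below 0.024 m and angle between grinder_head_mid's own z axis and vertical below 0.15 rad), for 0.2 s.
At the end, for the whole second after the job is handed in: The grinding head stands upright on the floor of the parts tray, the drawer is shut to within 6 mm, and each jar stands upright within 15 mm of where it stood at the start (all of step 2 and value of joint drawer below 0.006 m and distance of each of scrap_jar_mid, salts_jar_mid from where it was at the start of the episode below 0.015 m and angle between each of scrap_jar_mid, salts_jar_mid's own z axis and vertical below 0.1 rad); the robot touches nothing.
It fails at once if a jar or the oil bottle is knocked over (angle between any of scrap_jar_mid, salts_jar_mid, dropper_mid's own z axis and vertical above 0.7 rad).
It also fails if it takes over 144 s, if anything falls off the work surface, if the arm or the gripper's body presses on something with over 40 N, if the wrist force passes 120 N, or if a joint passes its speed limit or range.

### The arm

A 6-joint arm with a two-finger parallel gripper is mounted at the origin on a cart in front of the work surface, level with it; the furniture and walls round the work are solid. World frame = base frame: x ahead of the robot, y to its left, z up, the work surface at z = 0. Lengths are in m, angles in degrees, forces in N, time in s.
With the tool pointing down it reaches from about 0.375 to 0.75 m from the base axis. Payload 9 kg.
Tool frame: the origin (TCP) lies where the fingers leave the gripper's body, on its centre line; the fingertips stand 73 mm ahead of it and the grasp point (between the pads) lies 54 mm ahead of it (robot.tip_reach is the distance from the TCP to the fingertips, in m); z points along the fingers, y is the line along which they close (so a half turn about z gives the same grasp; the last joint's range is limited). The gripper opens to 85 mm and grips with 20 to 120 N. Pads are 22 mm wide; open, the fingers measure 114 mm over their backs; the gripper's body (76 mm by 85 mm) begins 54 mm behind the grasp point. The pads swing forward as they close: fully open they stand 13 mm farther back than shut.
Start: joints at [55.995, 5.964, 5.575, 89.605, 0, 77.527], TCP at [0.22, 0.558, 0.304] pointing down, gripper open.
Joint ranges: [-171.21, 171.21], [-48.23, 106.86], [-62.78, 66.21], [-105.2, 120.99], [-86.42, 89.51], [-180, 180]. Speed limits (degrees/s): [127.2, 127.2, 147.25, 180, 180, 180].

### API

Orientations are given as [roll, pitch, yaw] about the fixed x, y, z axes, in that order (R = Rz(yaw) Ry(pitch) Rx(roll)).
In Python, from plant import robot gives the robot as it stands. Calls block until the motion is done:
- robot.move_pose(position, orientation): joint-space move of the TCP to a pose.
- robot.line_to(position, vel=0.15, rotation=None, guard=None): straight line of the TCP; rotation=None keeps the orientation; vel is the mean speed in m/s. With guard (N) it stops when the force on the tool has changed by that much, and returns True; else False.
- robot.goto_joints(angles): joint-space move.
- robot.set_gripper(opening): finger opening in m; the grip force is fixed at half the most; returns when the fingers have stopped.
- robot.pause(seconds).
- robot.ik(position, orientation): joint angles nearest the present ones, or None.
- robot.observe(): the state.
- robot.grab_frame(name): name is "side" or "top" or "wrist"; returns the picture (384x512x3 uint8, blue, green, red); there is no depth.
- robot.get_calibration(name): a dict with "vertical_fov" (degrees; the focal length in pixels is half the picture's height over the tangent of half this angle, whatever the lens; pixels are square), "cx", "cy" (the principal point, pixels), "k1" (the pictures are not rectified: a ray, as slopes to the right and down, at radius r is drawn at 1 + k1 r^2 times it, then the intrinsics apply), "rvec" (rotation vector, rad) and "tvec" (3), from world to camera coordinates, as OpenCV has them. Camera axes: x right, y down, z forward; pixel columns grow to the right and rows downward; lengths in m; the calibration is good to about 2 mm. A picture is of the moment at which its call begins: read the wrist's pose just before it. get_calibration takes no time and is no camera call; for the wrist camera it gives the pose at the moment of the call.
A pose or a line that the arm cannot do raises robot.IKError and nothing moves.
- robot.job_done(): hands the job in; it is judged then, once.
The state is a dict: "time": time; "q": joint angles; "qvel": joint speeds; "joint_torque": joint torques, N m; "tool_pos": TCP position; "tcp_rot": TCP orientation; "ft_force": force on the tool from outside, world axes, zero at the start; "torque": the same for the moment, N m; "gripper_width": finger opening in m; "gripper_force": force on a finger pad.
Only numpy, scipy, OpenCV 4.12 (cv2) and the standard library are available. Lean on these libraries where they do the work, as an engineer would, in place of code of your own. Each camera call takes 0.05 s, during which the arm holds its last target. There are 200 camera calls.

## Working session

There is one attempt and no reset: what is moved stays moved. The work goes in short steps, each a Python script; the robot and the scene stay as the last script left them, time stands still between calls to the robot, and variables do not carry over. Pictures are saved under pics/ and viewed, at most 14 in all, crops included, and the job is handed in when it is done.

```bash
ls; mkdir -p pics; cat > h.py <<'E'
import numpy as np, cv2
from plant import robot
def K(c):
    f=192/np.tan(np.radians(c["vertical_fov"])/2); return f
def proj(c,P):
    R=cv2.Rodrigues(np.array(c["rvec"],float))[0]; p=R@np.array(P,float)+np.ravel(c["tvec"])
    s=p[:2]/p[2]; s=s*(1+c["k1"]*(s@s)); return s*K(c)+[c["cx"],c["cy"]]
def ray(c,uv):
    d=(np.array(uv,float)-[c["cx"],c["cy"]])/K(c); s=d.copy()
    for _ in range(30): s=d/(1+c["k1"]*(s@s))
    R=cv2.Rodrigues(np.array(c["rvec"],float))[0]
    return -R.T@np.ravel(c["tvec"]), R.T@np.array([s[0],s[1],1])
def onz(c,uv,z):
    o,d=ray(c,uv); return o+d*(z-o[2])/d[2]
E
python3 - <<'E'
from h import *
import json
for n in ("side","top","wrist"):
    im=robot.grab_frame(n); cv2.imwrite(f"pics/{n}0.png",im)
    c=robot.get_calibration(n); print(n,{k:np.round(v,4).tolist() for k,v in c.items()}, ray(c,(256,192)))
E
```

```text
pics
side {'vertical_fov': 57.3535, 'cx': 259.4923, 'cy': 193.2045, 'k1': -0.082, 'rvec': [0.3041, -2.6381, 1.51], 'tvec': [0.5464, 0.1325, 0.8222]} (array([0.40828064, 0.74538231, 0.519334  ]), array([ 0.18321183, -0.84303466, -0.50580307]))
top {'vertical_fov': 48.239, 'cx': 255.6171, 'cy': 191.4202, 'k1': -0.1286, 'rvec': [2.1363, -2.1343, 0.1705], 'tvec': [-0.002, 0.5753, 1.3403]} (array([ 0.35088522, -0.00582314,  1.41572509]), array([ 0.1604118 ,  0.00226396, -0.98704891]))
wrist {'vertical_fov': 65.3154, 'cx': 253.5487, 'cy': 186.6647, 'k1': -0.0451, 'rvec': [-2.3878, -1.6243, -0.2404], 'tvec': [-0.5995, -0.0373, 0.3786]} (array([0.15126013, 0.58505805, 0.37281478]), array([ 0.28880977, -0.10582131, -0.95172211]))
```

View pics/top0.png

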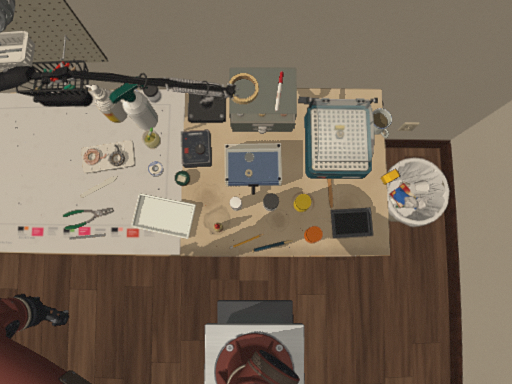

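View pics/side0.png

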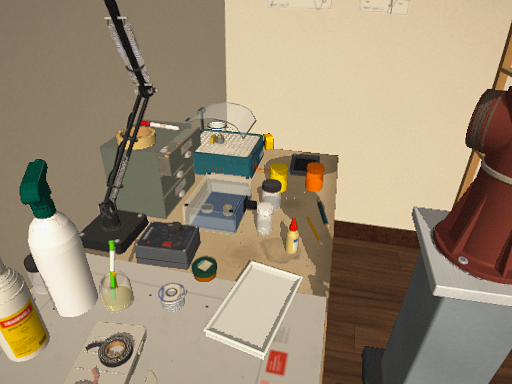

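The top view shows the salts jar's white cap at (235,203), the black scrap jar lid at (271,201) and the look-alikes, yellow (302,202) and orange (313,234). The drawer unit is at (253,165), with the head at about (249,172) and the tin at about (249,157). The spill tray is at (164,215), the parts tray at (351,222) and the oil bottle at (217,226). Next is a close crop and measurements.

```bash
python3 - <<'E'
from h import *
im=cv2.imread("pics/top0.png"); 
cv2.imwrite("pics/crop_a.png",cv2.resize(im[140:250,195:330],None,fx=5.4,fy=5.4,interpolation=cv2.INTER_CUBIC))
c=robot.get_calibration("top")
for n,uv,z in [("salts",(235,203),.075),("scrap",(271,201),.075),("yellow",(302,202),.075),("orange",(313,234),.075),("head",(249,172),.031),("oil",(217,226),.09)]: print(n,onz(c,uv,z).round(3))
def comp(mask,name,z,near):
    n,l,s,ce=cv2.connectedComponentsWithStats(mask.astype(np.uint8))
    i=min((i for i in range(1,n) if s[i,4]>60),key=lambda i:np.hypot(*(ce[i]-near)))
    pts=np.argwhere(l==i)[:,::-1].astype(np.float32)
    hull=cv2.convexHull(pts).reshape(-1,2)
    P=np.array([onz(c,p,z)[:2] for p in hull],np.float32)
    r=cv2.minAreaRect(P); print(name,s[i],np.round(r[0],4),np.round(r[1],4),round(r[2],2)); return r
g=im.astype(int); sat=g.max(2)-g.min(2); mx=g.max(2)
hsv=cv2.cvtColor(im,cv2.COLOR_BGR2HSV)
print("samples",im[222,351],im[215,164],im[205,140],im[198,145],im[200,140:150].tolist(),im[222,328:340].tolist())
blue=(hsv[...,0]>100)&(hsv[...,0]<125)&(hsv[...,1]>80)
comp(blue,"blue",.03,(253,167))
comp(mx<75,"parts",.018,(351,222))
E
```

```text
salts [0.534 0.063 0.075]
scrap [ 0.54  -0.05   0.075]
yellow [ 0.537 -0.148  0.075]
orange [ 0.436 -0.181  0.075]
head [0.643 0.021 0.031]
oil [0.46  0.118 0.09 ]
samples [27 28 30] [190 212 216] [135 151 155] [186 207 214] [[113, 127, 130], [134, 148, 151], [134, 149, 152], [138, 154, 157], [183, 205, 211], [192, 213, 219], [192, 212, 217], [189, 212, 216], [190, 210, 216], [187, 209, 215]] [[90, 116, 133], [89, 113, 131], [83, 106, 122], [62, 75, 85], [51, 54, 55], [51, 49, 49], [52, 51, 50], [27, 28, 30], [30, 33, 36], [27, 29, 30], [33, 32, 35], [35, 33, 34]]
blue [394 188  15  16 137] [ 0.5655 -0.4809] [0.0474 0.0417] 57.41
parts [ 331  208   42   30 1108] [ 0.4769 -0.3162] [0.0929 0.1328] 3.08
```

View pics/crop_a.png

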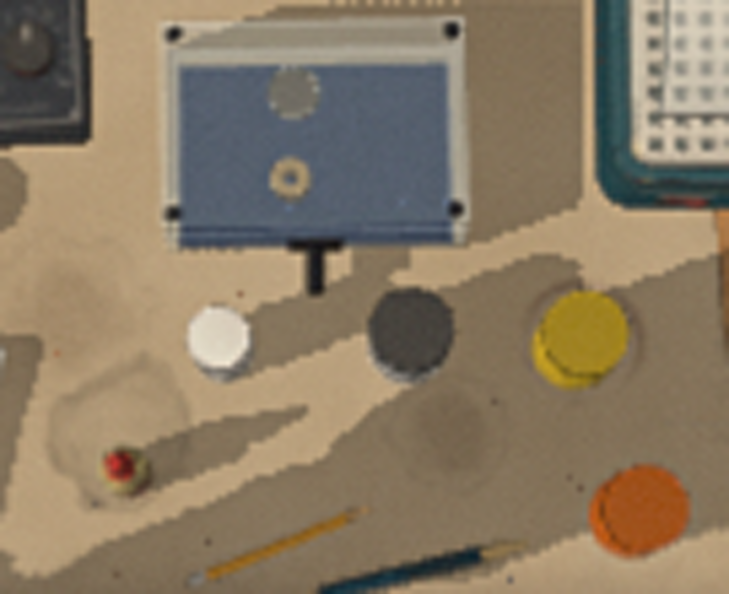

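The crop confirms the choice: scrap jar lid at (270.9,201.3), with dark lid and clear body, and salts cap at (235.5,202.5). The yellow and orange jars are rejected. The head is the ring at (248.7,173) and the tin the plain disc at (249,157). I'll move the wrist camera above the work for a finer measurement.

```bash
python3 - <<'E'
from h import *
print(robot.observe()["tcp_rot"])
for yaw in (0,180,90,-90): print(yaw, robot.ik([.47,.01,.40],[180,0,yaw]))
robot.move_pose([.47,.01,.40],[180,0,0]); robot.pause(.3)
c=robot.get_calibration("wrist"); im=robot.grab_frame("wrist"); cv2.imwrite("pics/w1.png",im)
np.save("w1.npy",c,allow_pickle=True); o,d=ray(c,(256,192)); print(o,d, robot.observe()["time"])
cv2.imwrite("pics/w1b.png",cv2.resize(im,(800,600),interpolation=cv2.INTER_CUBIC))
E
```

```text
[-1.79946715e+02 -1.17915693e-02  1.58467170e+02]
0 [-14.78380296 -13.88639374  -3.30125944 100.5851343    0.
 165.21619704]
180 [-14.78380296 -13.88639374  -3.30125944 100.5851343    0.
 -14.78380296]
90 [-14.78380296 -13.88639374  -3.30125944 100.5851343    0.
  75.21619704]
-90 [ -14.78380296  -13.88639374   -3.30125944  100.5851343     0.
 -104.78380296]
[0.54415206 0.0101663  0.4694266 ] [-0.30762665 -0.00784559 -0.95167667] 2.6833
```

View pics/w1b.png

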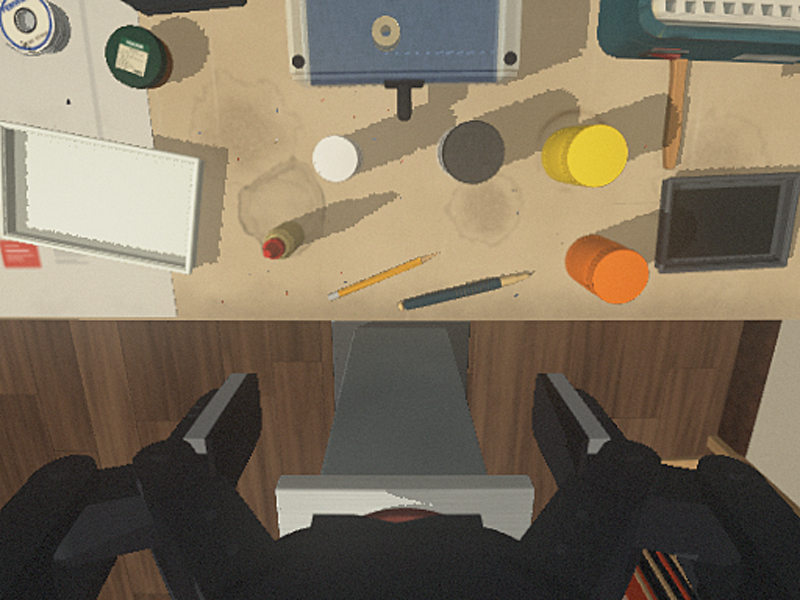

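The view, in 800x600 pixels, shows the salts cap at (335,158), the black lid at (473,152), the pull at (404,100) and unit screws at (297,61) and (511,58). The spill tray is on the left, the parts tray on the right, and the head is at (385,33).

```bash
python3 - <<'E'
from h import *
cw=np.load("w1.npy",allow_pickle=True).item(); ct=robot.get_calibration("top")
W=cv2.imread("pics/w1.png"); T=cv2.imread("pics/top0.png")
def blob(im,mask,near):
    n,l,s,ce=cv2.connectedComponentsWithStats(cv2.morphologyEx(mask.astype(np.uint8),cv2.MORPH_OPEN,np.ones((3,3))))
    i=min((i for i in range(1,n) if s[i,4]>25),key=lambda i:np.hypot(*(ce[i]-near)))
    cn=max(cv2.findContours((l==i).astype(np.uint8),0,1)[0],key=cv2.contourArea).reshape(-1,2)
    return cn,ce[i],s[i]
def circ(c,cn,z):
    P=np.array([onz(c,p,z)[:2] for p in cn],np.float32); return cv2.minAreaRect(P)
fmt=lambda r:(np.round(r[0],4).tolist(),np.round(r[1],4).tolist(),round(r[2],2))
for nm,im,c,k in (("w",W,cw,1/1.5625),("t",T,ct,None)):
    mx=im.max(2).astype(int); mn=im.min(2).astype(int)
    p={"w":[(335*k if k else 0,158*k if k else 0),(473*k if k else 0,152*k if k else 0)],"t":[(235.5,202.5),(270.9,201.3)]}[nm]
    print(nm,"px vals",im[int(p[0][1]),int(p[0][0])],im[int(p[1][1]),int(p[1][0])])
    for name,m,q in (("salts",(mn>185),p[0]),("scrap",(mx<88),p[1])):
        cn,ce,s=blob(im,m,q); print(name,s,ce.round(1),fmt(circ(c,cn,.075)))
k=1/1.5625
A,B=onz(cw,np.array((297,61))*k,.066),onz(cw,np.array((511,58))*k,.066); print("screws",A.round(4),B.round(4))
A2=[onz(ct,(195+u/5.4,140+v/5.4),.066).round(4) for u,v in ((174,213),(456,209),(174,33),(452,30))]; print("top screws",A2)
for n,uv,z in (("pulltip",(404,120),.048),("pullroot",(404,86),.048),("head",(385,33),.031)): print(n,onz(cw,np.array(uv)*k,z).round(4))
print("head top",onz(ct,(195+290/5.4,140+179/5.4),.031).round(4),"oil",onz(cw,np.array((273,247))*k,.09).round(3))
mn=T.min(2); cn,ce,s=blob(T,(mn>125),(164,215)); print("spill top",s,fmt(circ(ct,cn,.02)))
print("spill w", [onz(cw,np.array(p)*k,.02).round(4) for p in ((3,121),(199,157),(191,271),(4,232))])
print("parts w", [onz(cw,np.array(p)*k,.018).round(4) for p in ((664,177),(795,266),(658,271))])
E
```

```text
w px vals [206 221 228] [77 86 93]
salts [200  87  28  29 629] [214. 101.] ([0.538, 0.0613], [0.0344, 0.0346], 88.68)
scrap [246  50  25  27 310] [258.2  60.1] ([0.5834, 0.0049], [0.0302, 0.0294], 0.08)
t px vals [189 208 218] [58 65 69]
salts [230 198  11  10  82] [234.8 202.5] ([0.5352, 0.0635], [0.0287, 0.0317], 0.07)
scrap [264 194  15  15 191] [270.9 200.8] ([0.5401, -0.0502], [0.0443, 0.0447], 89.9)
screws [0.6127 0.089  0.066 ] [ 0.6151 -0.0806  0.066 ]
top screws [array([0.611 , 0.0896, 0.066 ]), array([ 0.6135, -0.0778,  0.066 ]), array([0.7214, 0.091 , 0.066 ]), array([ 0.7233, -0.0764,  0.066 ])]
pulltip [0.5689 0.0037 0.048 ]
pullroot [0.596  0.0038 0.048 ]
head [0.6404 0.0199 0.031 ]
head top [0.6389 0.0215 0.031 ] oil [0.467 0.112 0.09 ]
spill top [178 176   7   6  35] ([0.6231, 0.2472], [0.0205, 0.017], 89.97)
spill w [array([0.5749, 0.3794, 0.02  ]), array([0.5389, 0.1944, 0.02  ]), array([0.4291, 0.2153, 0.02  ]), array([0.4698, 0.4025, 0.02  ])]
parts w [array([ 0.5215, -0.2451,  0.018 ]), array([ 0.4348, -0.3991,  0.018 ]), array([ 0.429 , -0.2538,  0.018 ])]
```

Both views agree to within 3 mm. The unit is turned about 0.8° with its drawer front at x≈0.599 and the pull centre at about (0.584, 0.0045). The spill tray centre is about (0.503, 0.298) with yaw -11.5°, and the parts tray centre is about (0.477, -0.317). Jar moves come first, and I'll reuse the exact grasp poses for putting them back.

```bash
cat >> h.py <<'E'
G=.054; O=[180,0,180]; ZT=.26
SP=np.array([.503,.298]); ty=np.array([.2,.98]); PLACE={"scrap":SP-.045*ty,"salts":SP+.045*ty}
HOME={"scrap":np.array([.5405,-.0505]),"salts":np.array([.537,.0622])}
OPEN={"scrap":.068,"salts":.056}; GZ=.042
def carry(a,b,za,zb,op,close):
    st=robot.observe
    robot.move_pose([*a,ZT],O); robot.set_gripper(op)
    robot.line_to([*a,za+G],vel=.15); robot.set_gripper(close)
    w=st()["gripper_width"]; robot.line_to([*a,ZT],vel=.2); w2=st()["gripper_width"]
    robot.line_to([*b,ZT],vel=.25); robot.line_to([*b,zb+G+.02],vel=.2)
    g=robot.line_to([*b,zb+G],vel=.05,guard=12); robot.set_gripper(op)
    robot.line_to([*b,ZT],vel=.2); s=st()
    print("widths",w,w2,"guard",g,"t",s["time"],"F",np.round(s["ft_force"],1))
E
python3 - <<'E'
from h import *
cw=np.load("w1.npy",allow_pickle=True).item()
print(onz(cw,np.array((473,152))/1.5625,.075))
carry(HOME["scrap"],PLACE["scrap"],GZ,GZ+.009,OPEN["scrap"],.03)
robot.move_pose([.44,.08,.36],O); robot.pause(.2)
c=robot.get_calibration("wrist"); np.save("w2.npy",c,allow_pickle=True); im=robot.grab_frame("wrist"); cv2.imwrite("pics/w2.png",cv2.resize(im,(800,600)))
E
```

```text
[ 0.54282882 -0.0519918   0.075     ]
widths 0.05023001532225291 0.05042740337730292 guard True t 12.0917 F [-0.7 -0.5 -0.9]
```

View pics/w2.png

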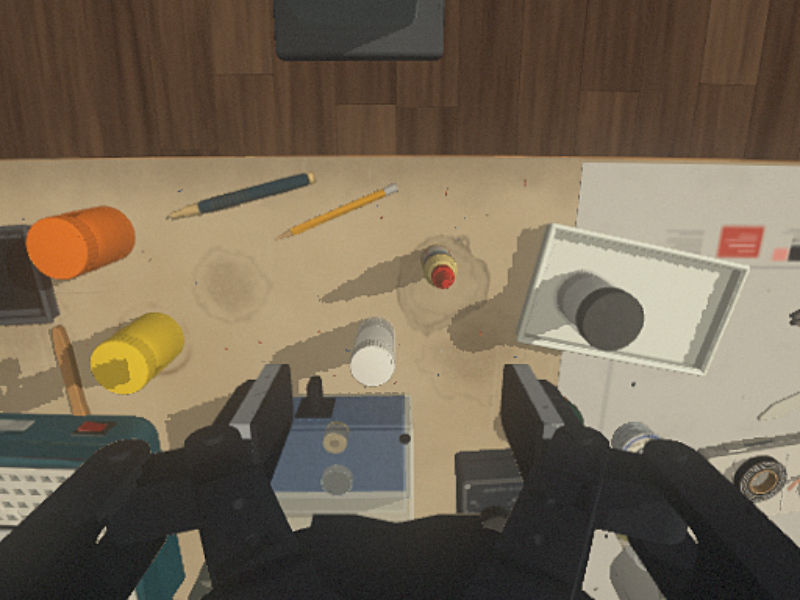

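The scrap jar stands upright in the spill tray, with its lid at (610,318). The salts cap is at (372,365). I'll take the salts jar next.

```bash
python3 - <<'E'
from h import *
cw=np.load("w2.npy",allow_pickle=True).item(); k=1/1.5625
print("scrap now",onz(cw,np.array((611,318))*k,.083),PLACE["scrap"])
print("spill corners",[onz(cw,np.array(p)*k,.02).round(4).tolist() for p in ((552,225),(748,267),(704,373),(518,343))])
s=onz(cw,np.array((372,365))*k,.075); print("salts",s, HOME["salts"])
carry(HOME["salts"],PLACE["salts"],GZ,GZ+.009,OPEN["salts"],.02)
robot.move_pose([.44,.08,.36],O)
im=robot.grab_frame("side"); cv2.imwrite("pics/s2.png",cv2.resize(im[140:384,150:400],None,fx=2.4,fy=2.4))
E
```

```text
scrap now [0.49213569 0.25128363 0.083     ] [0.494  0.2539]
spill corners [[0.4281, 0.218, 0.02], [0.4654, 0.4056, 0.02], [0.573, 0.3845, 0.02], [0.5402, 0.1964, 0.02]]
salts [0.53644843 0.06097458 0.075     ] [0.537  0.0622]
widths 0.037201453418073946 0.036641450066784466 guard True t 20.3583 F [ 0.3 -0.1 -0.4]
```

View pics/s2.png

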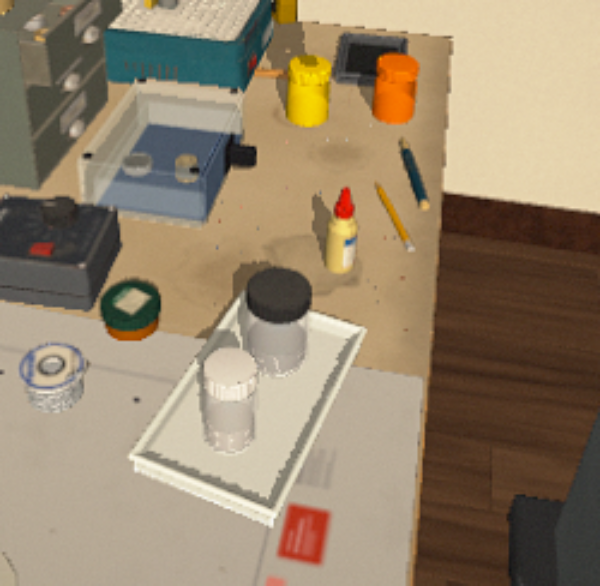

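Both jars stand upright in the tray, scrap at about (278,320) and salts at (230,395). Next I'll open the drawer.

```bash
cat >> h.py <<'E'
PULL=np.array([.583,.0042]); YU=.8; ux=np.array([np.cos(np.radians(YU)),np.sin(np.radians(YU))]); OU=[180,0,180+YU-360]
E
python3 - <<'E'
from h import *
robot.move_pose([*PULL,.2],OU); robot.set_gripper(.04)
print(robot.line_to([*PULL,.036+G],vel=.12,guard=15)); robot.set_gripper(.0)
s=robot.observe(); print(s["gripper_width"],s["tool_pos"],s["ft_force"])
e=PULL-.093*ux; print(robot.line_to([*e,.036+G],vel=.08,guard=20)); s=robot.observe(); print(s["gripper_width"],s["tool_pos"],s["ft_force"])
robot.set_gripper(.04); robot.line_to([*e,.22],vel=.2)
robot.move_pose([.45,.06,.33],[180,0,0]); robot.pause(.2)
c=robot.get_calibration("wrist"); np.save("w3.npy",c,allow_pickle=True); im=robot.grab_frame("wrist"); cv2.imwrite("pics/w3.png",cv2.resize(im,(800,600),interpolation=cv2.INTER_CUBIC)); print(robot.observe()["time"])
E
```

```text
False
0.01120130648268291 [0.58346474 0.00404196 0.09089872] [-1.64165741 -0.98738451  6.22498504]
False
0.01131225400246757 [0.49013434 0.00259684 0.09084957] [-1.74277936 -0.36018749  9.32465424]
29.65
```

View pics/w3.png

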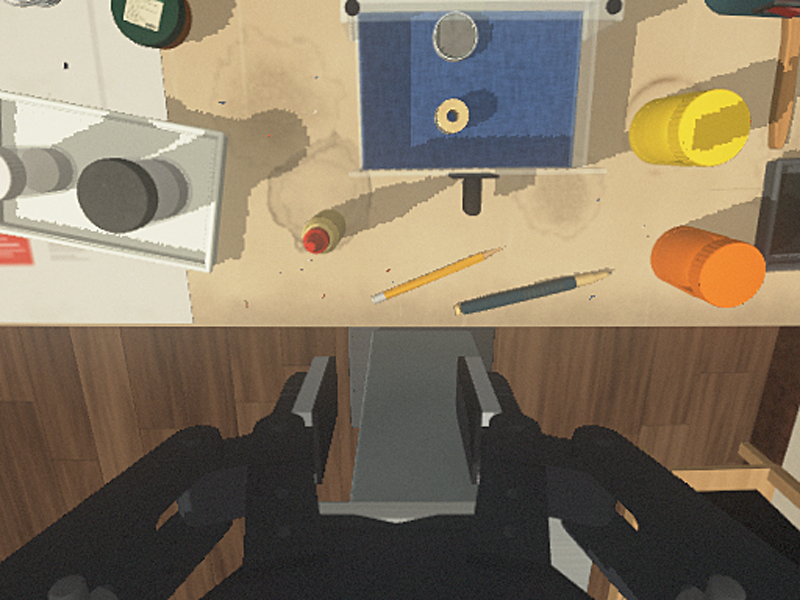

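The drawer is open, with the head upright at (452,116). I'll measure it, grasp it and carry it to the parts tray, then look.

```bash
python3 - <<'E'
from h import *
cw=np.load("w3.npy",allow_pickle=True).item(); k=1/1.5625
h=onz(cw,np.array((452,116))*k,.031); e=np.array([.640,.0207])-.093*ux; print("head",h,"expected",e)
assert np.hypot(*(h[:2]-e))<.008
h=(h[:2]+e)/2
t=.073+.0135; b=np.array([.477,-.317])
robot.move_pose([*h,.2],OU); robot.set_gripper(.045)
print(robot.line_to([*h,t],vel=.08,guard=12)); print(robot.observe()["tool_pos"],t)
robot.set_gripper(.015); w=robot.observe()["gripper_width"]
robot.line_to([*h,.22],vel=.15); print("w",w,robot.observe()["gripper_width"])
robot.move_pose([*b,.22],OU)
robot.line_to([*b,t+.012],vel=.15)
print("g",robot.line_to([*b,t-.0015],vel=.04,guard=10),robot.observe()["tool_pos"])
robot.set_gripper(.05); robot.line_to([*b,.2],vel=.15)
robot.move_pose([.44,-.2,.33],[180,0,0]); robot.pause(.2)
c=robot.get_calibration("wrist"); np.save("w4.npy",c,allow_pickle=True); im=robot.grab_frame("wrist"); cv2.imwrite("pics/w4.png",cv2.resize(im,(800,600),interpolation=cv2.INTER_CUBIC)); print(robot.observe()["time"])
E
```

```text
head [0.54868203 0.0184725  0.031     ] expected [0.54700907 0.01940152]
False
[0.54820171 0.01887695 0.0870568 ] 0.0865
w 0.02243718810761413 0.022562557462581723
g True [ 0.47721007 -0.31725081  0.08523642]
42.4417
```

View pics/w4.png

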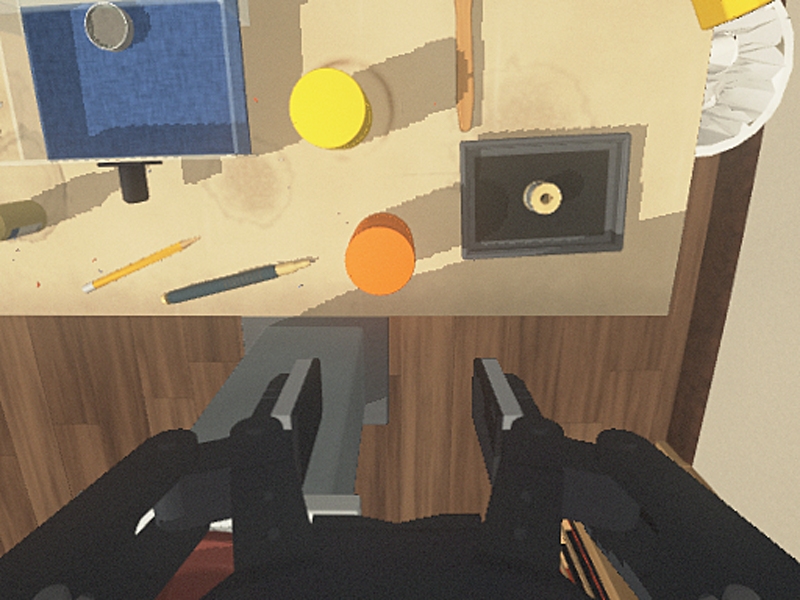

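The head stands upright in the parts tray at (545,198). I'll shut the drawer with the pull and then put the jars back.

```bash
python3 - <<'E'
from h import *
e=PULL-.093*ux
robot.move_pose([*e,.2],OU); robot.set_gripper(.04)
print(robot.line_to([*e,.036+G],vel=.12,guard=15)); robot.set_gripper(.0)
p=PULL+.003*ux; print(robot.line_to([*p,.036+G],vel=.07,guard=18)); robot.pause(.2); s=robot.observe(); print(s["tool_pos"],s["ft_force"],s["gripper_width"])
robot.set_gripper(.04); p=s["tool_pos"]; robot.line_to([p[0],p[1],.22],vel=.2)
for n,cl in (("salts",.02),("scrap",.03)):
    carry(PLACE[n],HOME[n],GZ+.008,GZ+.001,OPEN[n],cl)
robot.move_pose([.47,.01,.40],[180,0,0]); robot.pause(.2)
c=robot.get_calibration("wrist"); np.save("w5.npy",c,allow_pickle=True); im=robot.grab_frame("wrist"); cv2.imwrite("pics/w5.png",cv2.resize(im,(800,600),interpolation=cv2.INTER_CUBIC)); print(robot.observe()["time"])
im=robot.grab_frame("side"); cv2.imwrite("pics/s5.png",cv2.resize(im[140:280,170:350],None,fx=4,fy=4))
E
```

```text
False
True
[0.58382722 0.00404939 0.09084927] [-2.18789638 -1.10824683  5.9836008 ] 0.011123696537298335
widths 0.03679462315863869 0.03735155062698885 guard True t 57.0083 F [ 0.   0.3 -0.3]
widths 0.04990935495100329 0.050395444593023336 guard True t 64.475 F [ 0.2 -1.   0.2]
67.4333
```

View pics/w5.png

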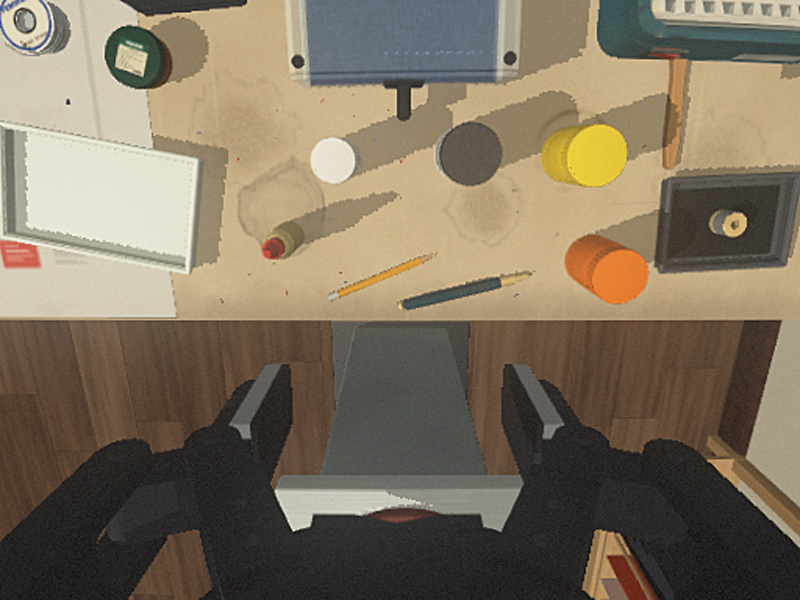

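View pics/s5.png

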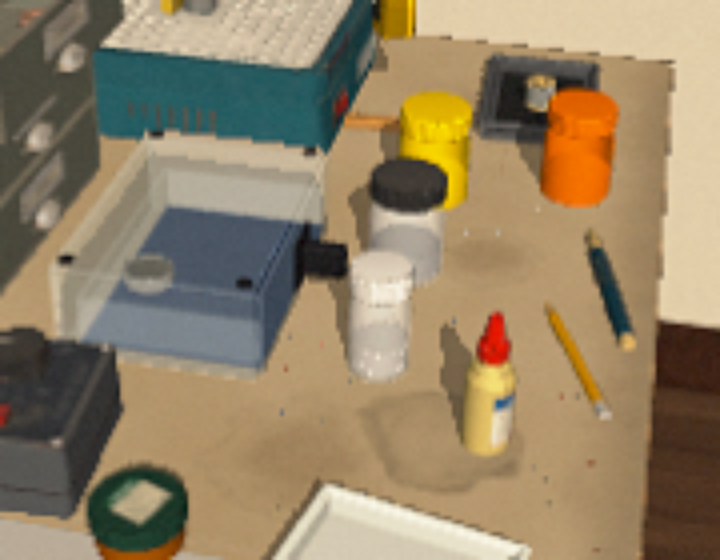

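From the same viewpoint as the first picture, the salts cap is at (333,160) against (335,158), the scrap lid at (469,154) against (473,152), and the pull tip is unchanged at (404,120). So the jars are within about 4 mm, the drawer is shut and everything stands upright.

```bash
python3 -c "
from plant import robot
print(robot.job_done())"
```

```text
the job is handed in; nothing more can be done
None
```

I handed the job in at about 67 s. In the last pictures the head stands upright in the parts tray, the drawer is shut, and both jars are upright within about 4 mm of where they started; the hand-in call returned no verdict.

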